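# Roll the bottle up to its stop

## Robot

A 7-joint arm with a two-finger parallel gripper is mounted at the origin on a cart in front of the work surface, level with it; the furniture and walls round the work are solid. World frame = base frame: x ahead of the robot, y to its left, z up, the work surface at z = 0. Lengths are in m, angles in rad, forces in N, time in s.
With the tool pointing down it reaches from about 0.4 to 0.75 m from the base axis. Payload 19.5 kg.
Tool frame: the origin (TCP) lies midway between the tips of the shut fingers; the grasp point (between the pads) lies 19 mm behind it (bot.grip_depth is the distance from the TCP to the grasp point, in m); z points along the fingers, y is the line along which they close (so a half turn about z gives the same grasp; the last joint's range is limited). The gripper opens to 85 mm and grips with 20 to 120 N. Pads are 22 mm wide; open, the fingers measure 114 mm over their backs; the gripper's body (76 mm by 85 mm) begins 54 mm behind the grasp point. The pads swing forward as they close: fully open they stand 13 mm farther back than shut.
Start: joints at [1.276, 0.707, -0.028, 1.485, 0.022, 0.951, -0.075], TCP at [0.144, -0.557, 0.231] pointing down, gripper open.
Joint ranges: [-2.71, 2.71], [-0.32, 2.16], [-1.57, 1.52], [0, 2.45], [-1.46, 4.6], [0, 2.02], [-2.83, 2.83]. Speed limits (rad/s): [1.89, 1.89, 2.57, 2.57, 3.01, 3.01, 3.01].

## Interface

Orientations are given as a unit quaternion [w, x, y, z].
In Python, from station import sensors, grab_frame, close_job, bot gives the robot as it stands. The module is installed in compiled form; this text tells all that it offers.
- The arm moves only by the tool drive_tool, never from a script. Its argument "rows" is text: rows parted by semicolons, each of 7 numbers parted by spaces: the turn, a rotation vector about the tool's x, y, z as a fraction of full scale, then the shift along the tool's x, y, z as a fraction of full scale, then the closure in counts, from 0 (fully open) to 255 (shut). In form: wx wy wz x y z gripper; .... A call has 1 to 20 rows; each row is the pose to reach, as a shift and turn from the pose commanded when the call began, along the tool's axes at that moment, turning the shorter way round; what a row does not reach only later rows make up. Full scale, the value 1, is 100 mm for a shift and 180 degrees for a turn. A row lasts 1/12 s, in which the tool goes at most 41.7 mm and 7.16 degrees, less where a joint would pass 70% of its speed; a pose out of reach is approached as far as the arm can. A call with a number of a shift or a turn outside -1 to 1 is refused whole. A call with a gripper value outside its range is refused whole. The fingers move at their own pace and stop on an object; "squeeze" is the grip in N (left out, the last holds). Time passes only in rows, so rows that repeat a pose let the fingers close. It gives the time, the measured TCP pose, the force, the opening and the grip force at its end, in the units of the state.
- sensors.state(): the state, without advancing time (a new reading comes with each control period).
- grab_frame(name): name is "side" or "top" or "wrist"; returns a dict with "color" (384x512x3 uint8, red, green, blue), "mtx" (3x3 intrinsics, pixels), "cam_to_world" (4x4, takes a point from camera to world coordinates). Camera axes: x right, y up, looking along -z (the intrinsics and any distortion apply to the point x, -y, -z); pixel columns grow to the right and rows downward; lengths in m; the calibration is good to about 2 mm. A picture is of the moment at which its call begins. There is no depth.
- close_job(): hands the job in; it is judged then, once.
The state is a dict: "time": time; "qpos": joint angles; "qvel": joint speeds; "effort": joint torques, N m; "position": TCP position; "eef_rot": TCP orientation; "contact_force": force on the tool from outside, world axes, zero at the start; "wrist_torque": the same for the moment, N m; "grip_width": finger opening in m; "grasp_force": force on a finger pad.
Only numpy, scipy, OpenCV 4.12 (cv2) and the standard library are available. Lean on these libraries where they do the work, as an engineer would, in place of code of your own. Each camera call takes 0.05 s, during which the arm holds its last target. There are 200 camera calls.

## Task

With the fingertips, push the blue-capped bottle that lies at the foot of the sloped gutter up the slope and over the low orange ridge, so that it stays by itself in the seat between the ridge and the orange end stop and does not roll back. Push it gently; do not lift it, and leave the things standing around where they are.

Things in the scene. Friction and masses are not known exactly. Their poses are not given: they have to be found in the camera images.
- gutter: sloped gutter, grey floor, aluminium sides, open on top, fixed on a low stand. Origin on the floor's surface, mid length and width, 52 mm above the desk. x points up the slope (8 degrees, rising away from the robot, yaw within 25 degrees), y across to the left, z square to the floor. Floor 230 mm long (x -115 to 115), 123 mm wide between the sides, which stand 18 mm above it
- lip (a point): middle of the top of the rounded aluminium lip, 6 mm high, across the foot of the gutter (x = -98 mm in its frame); the bottle lies against it at the start, its centre at x = -80 mm; let go anywhere below the ridge, it rolls back there
- ridge (a point): middle of the top of the rounded orange ridge, 2.5 mm high, polished and slippery, across the gutter at x = 61 mm in its frame; once past it the bottle is kept from rolling back
- seat (a point): where the bottle's centre lies when it is in the seat between the ridge and the orange end stop: x = 74, y = 0, z = 25 mm in the gutter's frame. The stop is 45 mm high, its face at x = 100 mm. The bottle may settle up to 3 mm short of the stop, against the ridge
- bottle: white closed glass bottle with a blue cap, smooth, about 0.2 kg (0.15 to 0.27), lying across the gutter with its cap to the right. Body 50 mm in diameter and 100 mm long, cap 31 mm in diameter and 15 mm long. Origin in the middle of its base, z along its axis to the cap. It turns about its axis as it rolls
- bottle_center (a point): point on the bottle's axis, midway along its whole length of 115 mm (57.5 mm from its base)
- small_bottle: bystander: small white bottle with a red cap, 40 mm in diameter, 85 mm high, standing to the right of the gutter; origin in the middle of its underside
- dish: bystander: petri dish with pink filling, 58 mm in diameter, 15 mm high, lying to the left of the gutter; origin in the middle of its underside
- brown_bottle: bystander: brown bottle with a white cap, 62 mm in diameter, 150 mm high, standing at the left; origin in the middle of its underside
- marker: bystander: red and white marker pen, 135 mm long, 16 mm thick, lying on the desk at the right; origin in the middle of its underside
There are look-alikes about, which are no part of the job. Leave any green look-alike of the bottle alone.

How it is judged:
On the way:
1. the fingers push the bottle on its way up the gutter (contact force between the fingers and bottle above 0.05 N and x of bottle_center in the frame of gutter between -0.06 and 0.066 m).
At the end, for the whole second after the job is handed in: the bottle lies still and square on the gutter's floor between the ridge and the end stop: its centre within about 6 mm of the seat along the gutter and within 4 mm in height, its axis within 0.1 rad of square across the gutter (x of bottle_center in the frame of gutter between 0.068 and 0.079 m and z of bottle_center in the frame of gutter between 0.021 and 0.028 m and angle between the z axis of bottle and the y axis of gutter, either way round below 0.1 rad and linear speed of bottle below 0.02 m/s); the robot touches nothing.
It fails at once if the bottle is lifted more than about 10 mm off the gutter's floor (z of bottle_center in the frame of gutter above 0.035 m).
It fails at once if the bottle is pressed by the fingers with more than 25 N (contact force between the fingers and bottle above 25 N).
It fails at once if a bystander is moved more than 20 mm (distance of any of small_bottle, dish, brown_bottle, marker from where it was at the start of the episode above 0.02 m).
It also fails if it takes over 42 s, if anything falls off the work surface, if the arm or the gripper's body presses on something with over 40 N, if the wrist force passes 120 N, or if a joint passes its speed limit or range.

## Working session

There is one attempt and no reset: what is moved stays moved. The work goes in short steps, Python scripts to look and compute and a tool call to move; the robot and the scene stay as the last step left them, time stands still between calls to the robot, and variables do not carry over. Pictures are saved under pics/ and viewed, at most 10 in all, crops included, and the job is handed in when it is done.

Besides the shell and the picture viewer there is one more tool, called after ">>>" as name(argument=value, ...) on one line, values as JSON. drive_tool: Moves the arm, as the interface text tells. Shift numbers are shares of 100 mm and turn numbers shares of 180 degrees, none past 1 either way. Its arguments: {"type":"object","properties":{"rows":{"type":"string"},"squeeze":{"type":"number"}},"required":["rows"]}

```bash
mkdir -p pics; python3 - <<'E'
from station import sensors, grab_frame
import cv2,numpy as np
ims=[]
for n in("top","side"):
    f=grab_frame(n); ims.append(f["color"]); np.savez(f"pics/{n}0.npz",**f)
    print(n,f["mtx"].round(1).tolist(),f["cam_to_world"].round(3).tolist(),[k for k in f])
for n,i in zip(("top","side"),ims): cv2.imwrite(f"pics/{n}0.png",cv2.cvtColor(i,cv2.COLOR_RGB2BGR))
s=sensors.state();print({k:np.round(v,3).tolist() for k,v in s.items()})
E
```

```text
top [[357.2, 0.0, 249.8], [0.0, 357.2, 194.6], [0.0, 0.0, 1.0]] [[-0.028, 0.994, -0.103, 0.455], [-1.0, -0.028, -0.004, 0.03], [-0.007, 0.103, 0.995, 1.127], [0.0, 0.0, 0.0, 1.0]] ['color', 'mtx', 'cam_to_world']
side [[404.2, 0.0, 259.6], [0.0, 404.2, 185.1], [0.0, 0.0, 1.0]] [[-0.758, -0.496, 0.424, 1.014], [0.652, -0.565, 0.505, 0.594], [-0.011, 0.66, 0.752, 0.938], [0.0, 0.0, 0.0, 1.0]] ['color', 'mtx', 'cam_to_world']
{'time': 0.1, 'qpos': [1.276, 0.707, -0.028, 1.485, 0.022, 0.951, -0.075], 'qvel': [-0.001, -0.001, -0.002, -0.001, 0.001, 0.0, 0.003], 'effort': [0.002, -88.429, 1.237, -23.645, 0.017, 0.005, -0.0], 'position': [0.144, -0.557, 0.231], 'eef_rot': [-0.0, 0.992, 0.126, -0.0], 'contact_force': [-0.298, 0.291, 0.08], 'wrist_torque': [0.036, -0.038, 0.022], 'grasp_force': 0.0, 'grip_width': 0.085}
```

View pics/top0.png

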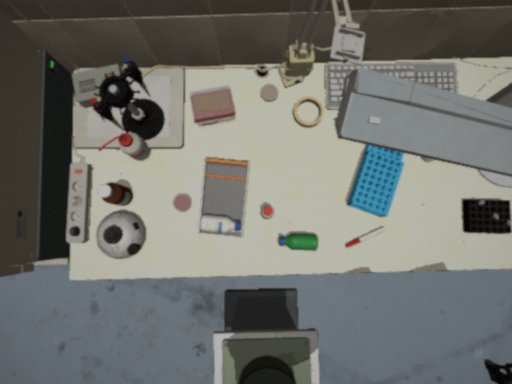

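View pics/side0.png

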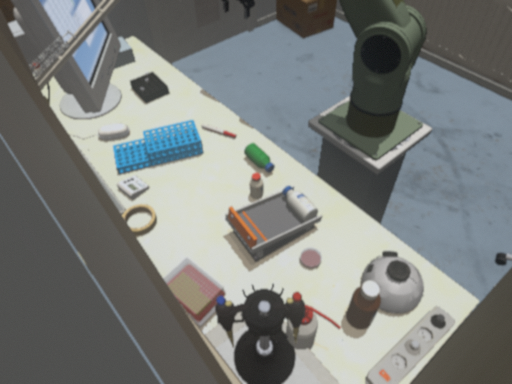

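The top view shows the gutter at cols 203–247, rows 157–235, with its orange stop at the far end around row 160 and the ridge around row 177. The white bottle is at (220,225) with its blue cap to the right at about (237,226). Candidates for the bottle:
- White bottle with blue cap in the gutter, (220,225): this is the one.
- Green look-alike with a blue cap, (300,241): no.
- Small red-capped bottle, (267,211): no.
- White bottle with red top, (132,145): no.

Next I'll check that choice in a close crop and measure.

```bash
cat > h.py <<'E'
import numpy as np,cv2
def ray(f,u,v):
    M=f["cam_to_world"];K=f["mtx"]
    d=np.array([(u-K[0,2])/K[0,0],-(v-K[1,2])/K[1,1],-1.0])
    return M[:3,3],M[:3,:3]@d
def onz(f,u,v,z):
    o,d=ray(f,u,v);return o+d*(z-o[2])/d[2]
def proj(f,p):
    M=f["cam_to_world"];K=f["mtx"];c=M[:3,:3].T@(np.array(p)-M[:3,3]);c=c/-c[2]
    return np.array([K[0,0]*c[0]+K[0,2],-K[1,1]*c[1]+K[1,2]])
def tri(f,a,g,b):
    o,d=ray(f,*a);p,e=ray(g,*b);t=np.linalg.lstsq(np.c_[d,-e],p-o,rcond=None)[0]
    A=o+t[0]*d;B=p+t[1]*e;return (A+B)/2,np.linalg.norm(A-B)
def blobs(f,lo,hi,amin=8):
    m=cv2.inRange(cv2.cvtColor(f["color"],cv2.COLOR_RGB2HSV),lo,hi)
    n,l,s,c=cv2.connectedComponentsWithStats(m)
    out=[]
    for i in range(1,n):
        if s[i,4]>=amin:
            y,x=np.where(l==i);out.append((c[i].round(1).tolist(),int(s[i,4]),np.round(cv2.boxPoints(cv2.minAreaRect(np.c_[x,y].astype(np.float32))),1).tolist()))
    return out
E
python3 - <<'E'
from h import *
fs={n:dict(np.load(f"pics/{n}0.npz")) for n in("top","side")}
for n,f in fs.items():
    print(n);
    for nm,lo,hi in(("orange",(5,130,100),(20,255,255)),("blue",(100,100,40),(130,255,255)),("red",(0,120,80),(4,255,255))):
        for b in blobs(f,lo,hi): print(nm,b)
def crop(f,x0,y0,w,h,k): return cv2.resize(f["color"][y0:y0+h,x0:x0+w,::-1],None,fx=k,fy=k,interpolation=cv2.INTER_CUBIC)
a=crop(fs["top"],190,148,80,100,5);b=crop(fs["side"],222,180,105,100,3.8)
h=min(len(a),len(b));a=cv2.resize(a,(int(a.shape[1]*380/len(a)),380));b=cv2.resize(b,(int(b.shape[1]*380/len(b)),380))
cv2.imwrite("pics/c1.png",np.hstack([a,b]))
E
```

```text
top
orange ([226.0, 161.6], 139, [[205.8000030517578, 161.39999389648438], [206.10000610351562, 157.89999389648438], [246.1999969482422, 161.8000030517578], [245.89999389648438, 165.3000030517578]])
orange ([77.8, 171.0], 16, [[75.0, 170.0], [80.0, 170.0], [80.0, 172.0], [75.0, 172.0]])
orange ([224.8, 176.6], 81, [[205.8000030517578, 175.8000030517578], [206.0, 173.8000030517578], [244.1999969482422, 177.39999389648438], [244.0, 179.39999389648438]])
blue ([125.9, 59.6], 34, [[123.0, 57.0], [129.0, 57.0], [129.0, 62.0], [123.0, 62.0]])
blue ([399.8, 152.1], 8, [[396.70001220703125, 152.3000030517578], [397.0, 151.0], [402.0, 152.0], [401.70001220703125, 153.3000030517578]])
blue ([237.1, 225.1], 36, [[235.0, 221.0], [239.0, 221.0], [239.0, 229.0], [235.0, 229.0]])
blue ([281.5, 240.5], 32, [[280.0, 237.0], [283.0, 237.0], [283.0, 244.0], [280.0, 244.0]])
red ([92.4, 100.9], 27, [[90.0, 99.0], [95.0, 99.0], [95.0, 103.0], [90.0, 103.0]])
red ([207.5, 118.5], 10, [[203.0, 119.0], [211.8000030517578, 117.19999694824219], [212.0, 118.0], [203.1999969482422, 119.80000305175781]])
red ([1
[... 1339 characters left out ...]
9969482422]])
blue ([286.7, 188.7], 15, [[283.5, 190.5], [288.0, 186.0], [289.5, 187.5], [285.0, 192.0]])
blue ([220.5, 300.1], 48, [[216.0, 300.0], [220.5, 295.5], [225.5, 300.5], [221.0, 305.0]])
red ([228.8, 133.8], 17, [[224.60000610351562, 133.1999969482422], [225.10000610351562, 131.6999969482422], [233.5, 134.5], [233.0, 136.0]])
red ([255.9, 176.1], 37, [[251.5, 176.5], [256.0, 172.0], [260.0, 176.0], [255.5, 180.5]])
red ([296.8, 296.1], 42, [[294.0, 293.0], [300.0, 293.0], [300.0, 299.0], [294.0, 299.0]])
red ([308.7, 313.8], 106, [[301.6000061035156, 321.70001220703125], [305.0, 305.79998779296875], [323.1000061035156, 309.70001220703125], [319.70001220703125, 325.6000061035156]])
```

View pics/c1.png

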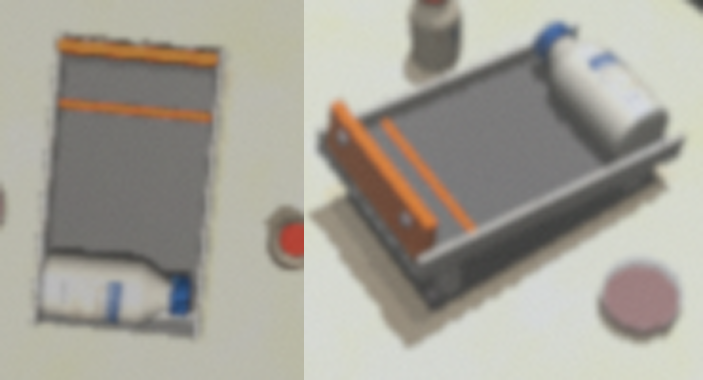

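The crop confirms the choice: a white bottle with a blue cap lying across the foot of the gutter, cap to the right, with the orange ridge and stop above it. Next I'll triangulate the ridge and the bottle.

```bash
python3 - <<'E'
from h import *
T,S=[dict(np.load(f"pics/{n}0.npz")) for n in("top","side")]
L,e1=tri(T,(206,174.8),S,(264.9,239));R,e2=tri(T,(244.1,178.4),S,(243.2,211.9));C,e3=tri(T,(224.8,176.6),S,(254.2,225.8))
print("ridge",L.round(3),R.round(3),C.round(3),e1,e2,e3,np.linalg.norm(L-R))
cap,e=tri(T,(237.1,225.1),S,(286.7,188.7));print("cap",cap.round(3),e)
# bottle body mask (white) in top
for z in(.08,):
  print("redcap",onz(T,267.4,210.5,.085).round(3))
d=L-R;yaw=np.arctan2(-d[0],d[1]);print("yaw deg",np.degrees(yaw))
c8,s8=np.cos(np.radians(8)),np.sin(np.radians(8));cy,sy=np.cos(yaw),np.sin(yaw)
X=np.array([cy*c8,sy*c8,s8]);Z=np.array([-cy*s8,-sy*s8,c8]);Y=np.cross(Z,X)
O=C-.061*X-.0025*Z;print("O",O.round(3),"X",X.round(3),"Y",Y.round(3))
print("cap in gutter",(np.c_[X,Y,Z].T@(cap-O)).round(3))
# consistency: corners of stop top
O[2]=.052
for q in((-.115,.0615,.018),(-.115,-.0615,.018),(.1,.0615,.045),(.1,-.0615,.045),(.061,.0615,0.0025)):
    p=O+np.c_[X,Y,Z]@np.array(q);print(q,proj(T,p).round(1),proj(S,p).round(1))
np.savez("g.npz",O=O,R=np.c_[X,Y,Z])
E
```

```text
ridge [0.631 0.162 0.07 ] [0.616 0.05  0.062] [0.623 0.107 0.064] 0.00811574909623381 0.0020502080300950727 0.004220208707922209 0.11286413561788661
cap [0.476 0.074 0.072] 0.0023667352967122225
redcap [ 0.515 -0.015  0.085]
yaw deg -7.682510476638913
O [0.564 0.115 0.053] X [ 0.981 -0.132  0.139] Y [0.134 0.991 0.   ]
cap in gutter [-0.078 -0.053  0.031]
(-0.115, 0.0615, 0.018) [198.4 232.5] [321.6 214.2]
(-0.115, -0.0615, 0.018) [239.3 236.9] [294.9 186. ]
(0.1, 0.0615, 0.045) [204.2 160.3] [256.9 238. ]
(0.1, -0.0615, 0.045) [246.5 164.7] [231.4 205.1]
(0.061, 0.0615, 0.0025) [205. 174.] [268.  242.5]
```

>>> drive_tool(rows="0 0 0.03 0.25 -0.12 0 120; 0 0 0.06 0.5 -0.25 0 120; 0 0 0.09 0.75 -0.37 0 120; 0 0 0.123 1 -0.5 0 120; 0 0 0.123 1 -0.5 0 120", squeeze=20)

```text
time: 0.52
position: [0.2327, -0.4799, 0.2311]
eef_rot: [-0.001, 0.998, -0.067, 0.001]
contact_force: [0.9, 0.6, 0.2]
grip_width: 0.0451
grasp_force: 0.0
```

>>> drive_tool(rows="0 0 0 0.2 -0.33 0 120; 0 0 0 0.4 -0.66 0 120; 0 0 0 0.6 -1 0 120; 0 0 0 0.6 -1 0 120")

```text
time: 0.85
position: [0.3057, -0.3866, 0.2311]
eef_rot: [-0.002, 0.998, -0.062, 0.001]
contact_force: [1.5, 2.1, -0.0]
grip_width: 0.0452
grasp_force: 0.0
```

>>> drive_tool(rows="0 0 0 0.2 -0.33 0 120; 0 0 0 0.4 -0.66 0 120; 0 0 0 0.6 -1 0 120; 0 0 0 0.6 -1 0 120")

```text
time: 1.18
position: [0.3782, -0.2951, 0.231]
eef_rot: [-0.002, 0.998, -0.062, 0.001]
contact_force: [0.2, 0.8, 0.4]
grip_width: 0.0454
grasp_force: 0.0
```

>>> drive_tool(rows="0 0 0 0.1 -0.33 0 120; 0 0 0 0.2 -0.66 0 120; 0 0 0 0.3 -1 0 120; 0 0 0 0.3 -1 0 120")

```text
time: 1.52
position: [0.4192, -0.2003, 0.231]
eef_rot: [-0.001, 0.998, -0.063, 0.0]
contact_force: [0.9, 0.6, -1.2]
grip_width: 0.0452
grasp_force: 0.0
```

>>> drive_tool(rows="0 0 0 0 -0.33 0 120; 0 0 0 0 -0.66 0 120; 0 0 0 0 -1 0 120; 0 0 0 0 -1 0 120")

```text
time: 1.85
position: [0.4308, -0.1014, 0.2311]
eef_rot: [-0.001, 0.998, -0.063, -0.0]
contact_force: [0.0, -0.0, -0.3]
grip_width: 0.045
grasp_force: 0.0
```

>>> drive_tool(rows="0 0 0 0 -0.33 0 120; 0 0 0 0 -0.66 0 120; 0 0 0 0 -1 0 120; 0 0 0 0 -1 0 120; 0 0 0 0 -1 0 120")

```text
time: 2.27
position: [0.4435, -0.0067, 0.2312]
eef_rot: [-0.0, 0.998, -0.065, -0.0]
contact_force: [-0.3, -1.0, -0.1]
grip_width: 0.0452
grasp_force: 0.0
```

>>> drive_tool(rows="0 0 0 -0.08 -0.33 0 120; 0 0 0 -0.16 -0.66 0 120; 0 0 0 -0.25 -1 0 120; 0 0 0 -0.25 -1 0 120; 0 0 0 -0.25 -1 0 120")

```text
time: 2.68
position: [0.4319, 0.0949, 0.2312]
eef_rot: [0.0, 0.998, -0.066, -0.0]
contact_force: [0.2, -0.3, 0.0]
grip_width: 0.0452
grasp_force: 0.0
```

```bash
python3 - <<'E'
from station import grab_frame
from h import *
f=grab_frame("wrist");np.savez("pics/w1.npz",**f);cv2.imwrite("pics/w1.png",f["color"][...,::-1])
print(f["mtx"].round(1).tolist(),f["cam_to_world"].round(3).tolist())
g=np.load("g.npz");
for nm,lo,hi in(("orange",(5,130,100),(20,255,255)),("blue",(100,100,40),(130,255,255))):
    for b in blobs(f,lo,hi,60): print(nm,b)
for q in((.061,.0615,.0025),(.061,-.0615,.0025),(.1,.0615,.045),(.1,-.0615,.045),(-.115,.0615,.018),(-.115,-.0615,.018),(-.08,-.0475,.025)): print(q,proj(f,g["O"]+g["R"]@q).round(0))
E
```

```text
[[299.3, 0.0, 260.9], [0.0, 299.3, 187.1], [0.0, 0.0, 1.0]] [[-0.131, 0.947, 0.293, 0.506], [-0.991, -0.125, -0.038, 0.085], [0.001, -0.296, 0.955, 0.373], [0.0, 0.0, 0.0, 1.0]]
orange ([363.6, 73.9], 70, [[352.0, 74.0], [363.0, 63.0], [374.5, 74.5], [363.5, 85.5]])
blue ([275.5, 127.0], 452, [[268.0, 112.0], [283.0, 112.0], [283.0, 143.0], [268.0, 143.0]])
blue ([224.3, 138.7], 153, [[217.8000030517578, 126.0], [227.89999389648438, 125.19999694824219], [230.10000610351562, 152.0], [219.89999389648438, 152.8000030517578]])
blue ([393.5, 150.3], 365, [[383.0, 163.0], [383.0, 137.0], [402.0, 137.0], [402.0, 163.0]])
(0.061, 0.0615, 0.0025) [148. -41.]
(0.061, -0.0615, 0.0025) [289. -41.]
(0.1, 0.0615, 0.045) [ 119. -127.]
(0.1, -0.0615, 0.045) [ 296. -126.]
(-0.115, 0.0615, 0.018) [169. 155.]
(-0.115, -0.0615, 0.018) [283. 156.]
(-0.08, -0.0475, 0.025) [271. 125.]
```

View pics/w1.png

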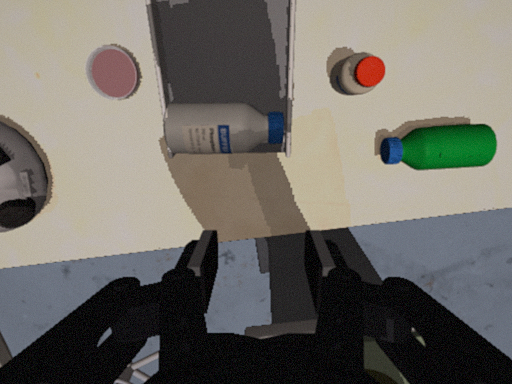

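The wrist view shows the bottle body from col 166 to 258 with the cap at (275,127), and the foot of the gutter at cols 172–291, row 156. That is about 4 mm right of my estimate. The green look-alike is off to the right at (440,148). I'll work out the moves from this.

```bash
cat > go.py <<'E'
import sys;from h import *
from scipy.spatial.transform import Rotation as Ro
from station import sensors
g=np.load("g.npz");O,G=g["O"],g["R"];s=sensors.state();q=s["eef_rot"]
R0=Ro.from_quat([q[1],q[2],q[3],q[0]]).as_matrix();p0=np.array(s["position"])
Rt=np.c_[G[:,0],-G[:,1],-G[:,2]]
print("t",s["time"],"in gutter mm",(1e3*G.T@(p0-O)).round(1),"w",(Ro.from_matrix(R0.T@Rt).as_rotvec()/np.pi).round(3))
for a in sys.argv[1:]:
    x=np.array([float(v) for v in a.split(",")])/1e3
    print(a,"shift",(R0.T@(O+G@x-p0)*10).round(3))
E
python3 - <<'E'
from h import *
g=dict(np.load("g.npz"));g["O"]=g["O"]-.004*g["R"][:,1];np.savez("g.npz",**g)
f=dict(np.load("pics/w1.npz"))
for uv in((212,128),(275.5,127)): print((1e3*g["R"].T@(onz(f,*uv,.0657)-g["O"])).round(1))
E
python3 go.py -140,5,60 -132,5,12
```

```text
[-83.1  15.9  25.5]
[-81.9 -48.4  25.3]
t 2.7333 in gutter mm [-101.4  -34.9  195.3] w [0.    0.044 0.   ]
-140,5,60 shift [-0.193 -0.399  1.394]
-132,5,12 shift [-0.047 -0.4    1.858]
```

>>> drive_tool(rows="0 0.02 0 -0.2 -0.3 0.2 120; 0 0.044 0 -0.3 -0.42 0.5 120; 0 0.044 0 -0.3 -0.42 0.8 120; 0 0.044 0 -0.3 -0.42 0.9 120; 0 0.044 0 -0.3 -0.42 0.9 120;0 0.044 0 -0.3 -0.42 0.9 120")

```text
time: 3.23
position: [0.4083, 0.1388, 0.1415]
eef_rot: [0.005, 0.995, -0.068, 0.069]
contact_force: [0.1, -1.3, 0.1]
grip_width: 0.0454
grasp_force: 0.0
```

```bash
python3 go.py -140,7,40 -136,7,12
```

```text
t 3.2333 in gutter mm [-143.3    6.6  110.5] w [ 0.     0.001 -0.001]
-140,7,40 shift [ 0.034 -0.004  0.705]
-136,7,12 shift [ 0.075 -0.005  0.985]
```

>>> drive_tool(rows="0 0 0 0 0 0.3 120; 0 0 0 0 0 0.5 120; 0 0 0 0 0 0.65 120; 0 0 0 0 0 0.8 120; 0 0 0 0 0 0.9 120; 0 0 0 0.04 0 0.96 120; 0 0 0 0.07 0 0.98 120; 0 0 0 0.07 0 0.98 120; 0 0 0 0.07 0 0.98 120")

```text
time: 3.98
position: [0.4394, 0.1413, 0.0557]
eef_rot: [0.008, 0.996, -0.068, 0.061]
contact_force: [0.2, 0.6, 1.3]
grip_width: 0.0449
grasp_force: 0.0
```

```bash
python3 - <<'E'
from station import grab_frame
from h import *
f=grab_frame("side");w=grab_frame("wrist")
a=cv2.resize(f["color"][160:270,220:340],None,fx=3.4,fy=3.4,interpolation=cv2.INTER_CUBIC)
b=cv2.resize(w["color"],(374*4//3*3//4,374));b=cv2.resize(w["color"],(392,374))
cv2.imwrite("pics/c2.png",np.hstack([a[:374],b])[...,::-1])
E
python3 go.py
```

```text
t 4.0833 in gutter mm [-125.3   13.3   21.4] w [ 0.002  0.005 -0.   ]
```

View pics/c2.png

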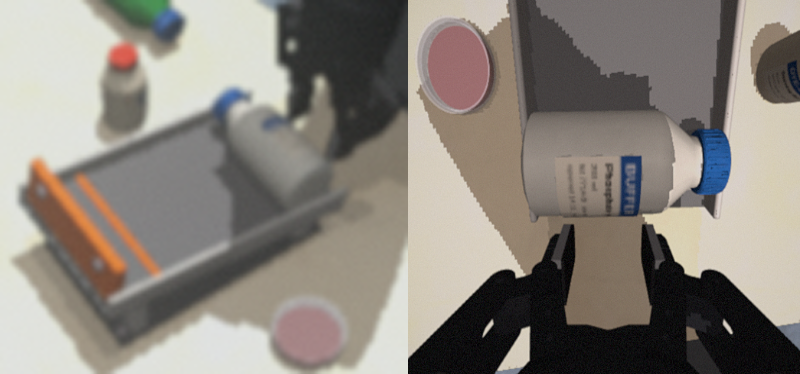

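```bash
python3 - <<'E'
from station import sensors
import numpy as np
s=sensors.state();print(s["qpos"],np.round(s["contact_force"],1))
E
python3 go.py -120,9,18 -100,8,15 -60,8,14 -25,8,14
```

```text
[-0.48251135  0.87077467  0.09596451  2.170513   -0.66538713  0.00311235
 -1.46563013] [0.3 0.7 0. ]
t 4.0833 in gutter mm [-125.3   13.3   21.4] w [ 0.002  0.005 -0.   ]
-120,9,18 shift [0.053 0.043 0.033]
-100,8,15 shift [0.254 0.053 0.06 ]
-60,8,14 shift [0.654 0.052 0.063]
-25,8,14 shift [1.004 0.052 0.057]
```

>>> drive_tool(rows="0 0 0 0.05 0.05 0.04 120; 0 0 0 0.05 0.05 0.04 120; 0 0 0 0.05 0.05 0.04 120")

```text
time: 4.33
position: [0.4435, 0.1357, 0.0516]
eef_rot: [0.009, 0.996, -0.068, 0.06]
contact_force: [-0.2, -0.1, 0.9]
grip_width: 0.045
grasp_force: 0.0
```

```bash
python3 go.py -120,9,14 -100,8,14 -60,8,14 -25,8,14; python3 -c "
from station import sensors
print(sensors.state()['qpos'])"
```

```text
t 4.3333 in gutter mm [-120.9    8.2   16.6] w [ 0.003  0.006 -0.   ]
-120,9,14 shift [ 0.009 -0.008  0.026]
-100,8,14 shift [0.209 0.002 0.022]
-60,8,14 shift [0.609 0.001 0.015]
-25,8,14 shift [0.959 0.001 0.008]
[-4.64403908e-01  8.80552804e-01  9.24000371e-02  2.16277966e+00
 -6.58522268e-01  1.52858352e-03 -1.45672833e+00]
```

>>> drive_tool(rows="0 0.006 0 0.02 0 0.02 120; 0 0.006 0 0.04 0 0.02 120; 0 0.006 0 0.06 0 0.02 120; 0 0.006 0 0.08 0 0.02 120; 0 0.006 0 0.1 0 0.02 120; 0 0.006 0 0.12 0 0.02 120; 0 0.006 0 0.14 0 0.02 120; 0 0.006 0 0.16 0 0.02 120; 0 0.006 0 0.18 0 0.02 120; 0 0.006 0 0.2 0 0.02 120; 0 0.006 0 0.22 0 0.02 120; 0 0.006 0 0.24 0 0.02 120; 0 0.006 0 0.26 0 0.02 120; 0 0.006 0 0.28 0 0.02 120; 0 0.006 0 0.3 0 0.02 120; 0 0.006 0 0.32 0 0.02 120; 0 0.006 0 0.34 0 0.02 120; 0 0.006 0 0.36 0 0.02 120; 0 0.006 0 0.38 0 0.02 120; 0 0.006 0 0.4 0 0.02 120")

```text
time: 6.0
position: [0.4827, 0.1309, 0.0543]
eef_rot: [0.009, 0.995, -0.067, 0.069]
contact_force: [-1.3, -0.0, 0.4]
grip_width: 0.0453
grasp_force: 0.3
```

```bash
python3 - <<'E'
from station import grab_frame
from h import *
f=grab_frame("top");w=grab_frame("wrist");np.savez("pics/w2.npz",**w)
a=cv2.resize(f["color"][150:250,190:270],None,fx=3.74,fy=3.74,interpolation=cv2.INTER_CUBIC)
b=cv2.resize(w["color"],(499,374))
cv2.imwrite("pics/c3.png",np.hstack([a[:374],b])[...,::-1])
for x in blobs(w,(100,100,40),(130,255,255),60): print(x)
E
python3 go.py -30,8,14 0,8,14 38,8,14
```

```text
([279.8, 190.6], 2487, [[265.8999938964844, 128.1999969482422], [292.70001220703125, 127.9000015258789], [293.70001220703125, 241.0], [267.0, 241.1999969482422]])
([393.0, 184.3], 2561, [[363.8999938964844, 150.1999969482422], [414.5, 149.3000030517578], [415.79998779296875, 218.6999969482422], [365.1000061035156, 219.5]])
([486.3, 164.9], 173, [[474.3999938964844, 152.8000030517578], [484.3999938964844, 147.8000030517578], [501.0, 181.0], [491.0, 186.0]])
t 6.1 in gutter mm [-81.2   8.7  13.8] w [ 0.003 -0.     0.   ]
-30,8,14 shift [ 0.512  0.008 -0.002]
0,8,14 shift [ 0.812  0.008 -0.002]
38,8,14 shift [ 1.192  0.008 -0.002]
```

View pics/c3.png

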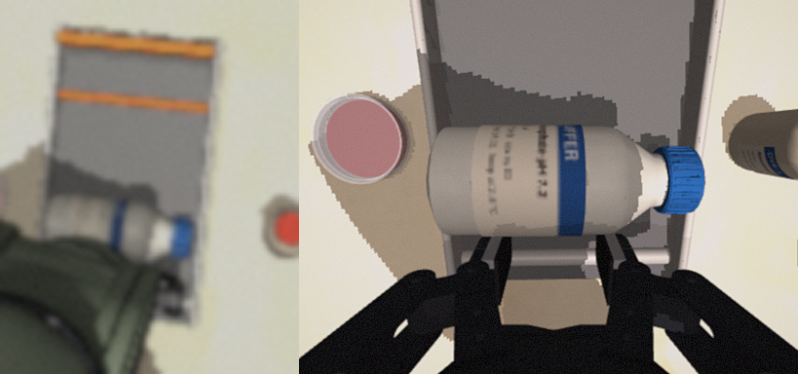

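Both fingertips are square behind the bottle, it has left the lip, and the force is about 1 N. I'll keep pushing.

>>> drive_tool(rows="0 0 0 0.04 0 0 120; 0 0 0 0.08 0 0 120; 0 0 0 0.12 0 0 120; 0 0 0 0.16 0 0 120; 0 0 0 0.2 0 0 120; 0 0 0 0.24 0 0 120; 0 0 0 0.28 0 0 120; 0 0 0 0.32 0 0 120; 0 0 0 0.36 0 0 120; 0 0 0 0.4 0 0 120; 0 0 0 0.44 0 0 120; 0 0 0 0.48 0 0 120; 0 0 0 0.52 0 0 120; 0 0 0 0.56 0 0 120; 0 0 0 0.6 0 0 120; 0 0 0 0.64 0 0 120; 0 0 0 0.68 0 0 120; 0 0 0 0.72 0 0 120; 0 0 0 0.76 0 0 120; 0 0 0 0.8 0 0 120")

```text
time: 7.77
position: [0.5614, 0.1203, 0.0655]
eef_rot: [0.009, 0.995, -0.067, 0.069]
contact_force: [-0.0, 0.6, 0.1]
grip_width: 0.0453
grasp_force: 0.3
```

```bash
python3 - <<'E'
from station import grab_frame
from h import *
w=grab_frame("wrist");g=np.load("g.npz");O,G=g["O"],g["R"]
cv2.imwrite("pics/c4.png",w["color"][...,::-1])
for nm,lo,hi in(("b",(100,100,40),(130,255,255)),("o",(5,130,80),(20,255,255))):
  for x in blobs(w,lo,hi,80):
    o,d=ray(w,*x[0]);n=G[:,2]
    for h in(.0025,.025): t=(h-n@(o-O))/(n@d);print(nm,x[0],x[1],h,(1e3*G.T@(o+t*d-O)).round(1))
E
python3 go.py 25,8,14 38,8,14
```

```text
b [393.0, 184.7] 2538 0.0025 [ 27.4 -62.1   2.5]
b [393.0, 184.7] 2538 0.025 [ 34.2 -51.5  25. ]
o [273.2, 19.2] 13714 0.0025 [106.3   3.2   2.5]
o [273.2, 19.2] 13714 0.025 [101.5   4.2  25. ]
o [283.8, 124.7] 2651 0.0025 [59.  -2.8  2.5]
o [283.8, 124.7] 2651 0.025 [61.1 -0.9 25. ]
t 7.8167 in gutter mm [-0.4  8.7 13.8] w [ 0.003 -0.     0.   ]
25,8,14 shift [ 0.254  0.007 -0.002]
38,8,14 shift [ 0.384  0.007 -0.002]
```

View pics/c4.png

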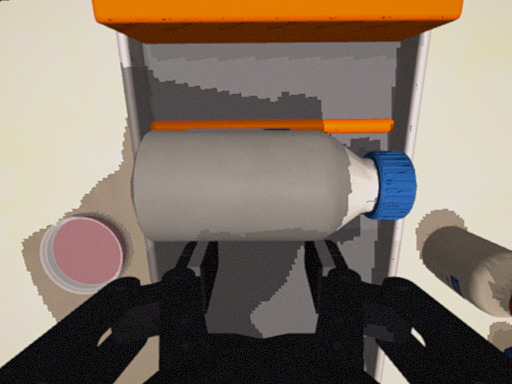

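The bottle is square, with its centre about 25 mm short of the ridge, which is seen at row 125. I'll ease it over slowly.

>>> drive_tool(rows="0 0 0 0.03 0 0 120; 0 0 0 0.06 0 0 120; 0 0 0 0.09 0 0 120; 0 0 0 0.11 0 0 120; 0 0 0 0.125 0 0 120; 0 0 0 0.14 0 0 120; 0 0 0 0.155 0 0 120; 0 0 0 0.17 0 0 120; 0 0 0 0.185 0 0 120; 0 0 0 0.2 0 0 120; 0 0 0 0.21 0 0 120; 0 0 0 0.22 0 0 120; 0 0 0 0.23 0 0 120; 0 0 0 0.24 0 0 120; 0 0 0 0.25 0 0 120; 0 0 0 0.26 0 0 120; 0 0 0 0.27 0 0 120; 0 0 0 0.28 0 0 120; 0 0 0 0.29 0 0 120; 0 0 0 0.3 0 0 120")

```text
time: 9.48
position: [0.5906, 0.1164, 0.0696]
eef_rot: [0.009, 0.995, -0.067, 0.069]
contact_force: [0.2, -0.3, -0.4]
grip_width: 0.0451
grasp_force: 0.0
```

```bash
cat > look.py <<'E'
import sys
from station import grab_frame
from h import *
w=grab_frame("wrist");g=np.load("g.npz");O,G=g["O"],g["R"]
cv2.imwrite(sys.argv[1],w["color"][...,::-1])
for nm,lo,hi,h in(("b",(100,100,40),(130,255,255),.025),("o",(5,130,80),(20,255,255),.0025)):
  for x in blobs(w,lo,hi,80):
    o,d=ray(w,*x[0]);n=G[:,2]
    t=(h-n@(o-O))/(n@d);print(nm,x[0],x[1],h,(1e3*G.T@(o+t*d-O)).round(1))
E
python3 look.py pics/c5.png; python3 go.py 38,8,14
```

```text
b [395.1, 183.8] 2624 0.025 [ 64.3 -52.4  25. ]
b [279.1, 238.6] 85 0.025 [36.8  0.1 25. ]
o [275.4, 98.4] 9590 0.0025 [101.5   1.7   2.5]
t 9.5333 in gutter mm [28.7  8.8 13.8] w [ 0.003 -0.     0.   ]
38,8,14 shift [ 0.093  0.008 -0.002]
```

View pics/c5.png

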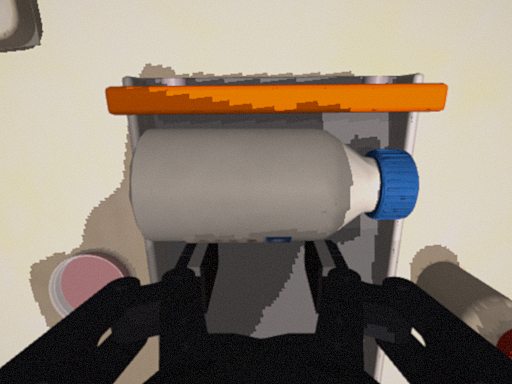

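The bottle sits over the ridge, still touching the fingers, with a gap left to the stop. I'll push a few more millimetres.

>>> drive_tool(rows="0 0 0 0.01 0 0 120; 0 0 0 0.02 0 0 120; 0 0 0 0.03 0 0 120; 0 0 0 0.04 0 0 120; 0 0 0 0.05 0 0 120; 0 0 0 0.06 0 0 120; 0 0 0 0.06 0 0 120; 0 0 0 0.06 0 0 120")

```text
time: 10.2
position: [0.5963, 0.1156, 0.0704]
eef_rot: [0.009, 0.995, -0.067, 0.069]
contact_force: [0.2, -0.1, -0.0]
grip_width: 0.0449
grasp_force: 0.1
```

```bash
python3 look.py pics/c6.png; python3 go.py 38,8,14
```

```text
b [393.6, 183.4] 2520 0.025 [ 70.4 -51.7  25. ]
b [279.7, 233.8] 209 0.025 [45.2 -0.1 25. ]
o [275.2, 114.3] 9560 0.0025 [99.7  1.6  2.5]
t 10.25 in gutter mm [34.4  8.8 13.7] w [0.003 0.    0.   ]
38,8,14 shift [ 0.036  0.008 -0.003]
```

>>> drive_tool(rows="0 0 0 -0.01 0 0 120; 0 0 0 -0.02 0 0 120; 0 0 0 -0.03 0 0 120; 0 0 0 -0.04 0 0 120; 0 0 0 -0.06 0 0 120; 0 0 0 -0.08 0 0 120; 0 0 0 -0.08 0 0 120; 0 0 0 -0.08 0 0 120; 0 0 0 -0.08 0 0 120; 0 0 0 -0.08 0 0 120; 0 0 0 -0.08 0 0 120; 0 0 0 -0.08 0 0 120")

```text
time: 11.25
position: [0.5885, 0.1166, 0.0693]
eef_rot: [0.009, 0.995, -0.067, 0.069]
contact_force: [-0.4, -0.5, -1.0]
grip_width: 0.0453
grasp_force: 0.0
```

```bash
python3 look.py pics/c7.png; python3 go.py 38,8,14
```

```text
b [395.9, 166.5] 2641 0.025 [ 70.3 -51.7  25. ]
b [279.8, 216.5] 229 0.025 [46.2  0.  25. ]
o [275.8, 92.3] 9768 0.0025 [102.2   1.5   2.5]
t 11.3 in gutter mm [26.4  8.8 13.7] w [0.003 0.    0.   ]
38,8,14 shift [ 0.116  0.008 -0.003]
```

View pics/c7.png

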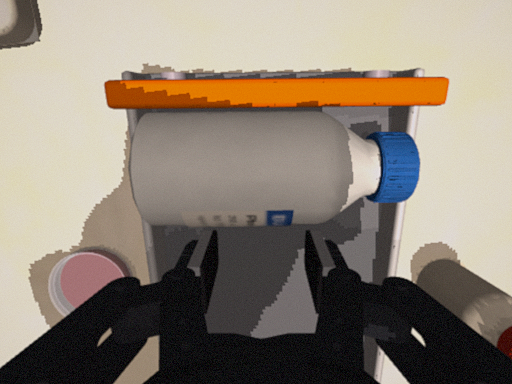

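The bottle stays square in the seat with the fingers 8 mm clear. I'll retreat back and up.

>>> drive_tool(rows="0 0 0 -0.1 0 0 120; 0 0 0 -0.2 0 0 120; 0 0 0 -0.3 0 0 120; 0 0 0 -0.3 0 -0.2 120; 0 0 0 -0.3 0 -0.4 120; 0 0 0 -0.3 0 -0.6 120; 0 0 0 -0.3 0 -0.8 120; 0 0 0 -0.3 0 -0.8 120; 0 0 0 -0.3 0 -0.8 120; 0 0 0 -0.3 0 -0.8 120; 0 0 0 -0.3 0 -0.8 120")

```text
time: 12.22
position: [0.5479, 0.1228, 0.1436]
eef_rot: [0.009, 0.995, -0.067, 0.069]
contact_force: [-0.9, -0.1, -0.6]
grip_width: 0.0451
grasp_force: 0.0
```

```bash
python3 look.py pics/c8.png; python3 go.py
```

```text
b [348.8, 94.8] 1138 0.025 [ 70.6 -50.2  25. ]
b [272.7, 123.9] 190 0.025 [51.4  0.7 25. ]
b [462.7, 296.7] 712 0.025 [ -90.3 -159.8   25. ]
o [270.3, 38.8] 3935 0.0025 [108.2   2.    2.5]
t 12.2667 in gutter mm [-3.8  9.3 93.1] w [0.003 0.    0.   ]
```

View pics/c8.png

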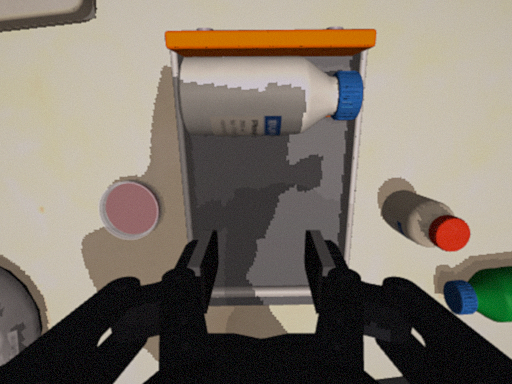

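The bottle lies square against the stop side, at rows 57–135 with its cap at (349,95). The arm is clear and the bystanders are where they were. Handing in.

```bash
python3 -c "
from station import close_job
print(close_job())"
```

```text
the job is handed in; nothing more can be done
None
```

The bottle lies square and still in the seat between the ridge and the end stop, about 72 mm up the gutter by my measurement; the arm is clear of it, and the job was handed in at about 12 s with no verdict shown.

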